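# Shut the red air valve under the sliding cover

## Robot

A 6-joint arm with a two-finger parallel gripper is mounted at the origin on the work surface. World frame = base frame: x ahead of the robot, y to its left, z up, the work surface at z = 0. Lengths are in m, angles in degrees, forces in N, time in s.
With the tool pointing down it reaches from about 0.375 to 0.9 m from the base axis. Payload 3.1 kg.
Tool frame: the origin (TCP) lies between the finger pads; the fingertips stand 22 mm ahead of it and the grasp point (between the pads) lies 3 mm ahead of it (bot.tip_extent is the distance from the TCP to the fingertips, in m); y points along the fingers, z is the direction in which the jaws open and shut, and the axes are right-handed (so a half turn about y gives the same grasp; the last joint's range is limited). The gripper opens to 87 mm and grips with 3 to 60 N. Pads are 19 mm wide; open, the fingers measure 117 mm over their backs; the gripper's body (75 mm by 190 mm) begins 51 mm behind the grasp point.
Start: joints at [-10.227, 30.224, 82.088, -0, 67.689, -10.227], TCP at [0.625, 0, 0.245] pointing down, gripper open.
Joint ranges: [-176.69, 176.69], [-43.24, 126.21], [12.49, 139.97], [-82, 262], [0, 151.66], [-163.58, 163.58]. Speed limits (degrees/s): [159.86, 159.86, 180, 180, 180, 180].

## Interface

Orientations are given as a 3x3 rotation matrix whose columns are the frame's x, y, z axes.
In Python, from rig import bot, eyes, models gives the robot as it stands. The module is installed in compiled form; this text tells all that it offers.
- The arm moves only by the tool arm_command, never from a script. Its arguments are lists of equal length, an entry for each row: "translation": the shift along the tool's x, y, z each as a share of 0.08 m, from -1 to 1, a list of three; "rotation": the turn, a rotation vector about the tool's x, y, z each as a share of 60 degrees, from -1 to 1, a list of three; "grip": the closure, from -1 (fully open) to 1 (shut), so that 0 is half open. In form: {"translation": [[x, y, z], ...], "rotation": [[rx, ry, rz], ...], "grip": [grip, ...]}. A call has 1 to 5 rows; each row is the pose to reach, as a shift and turn from the pose commanded when the call began, along the tool's axes at that moment; what a row does not reach only later rows make up. A row lasts 1/10 s, in which the tool goes at most 50 mm and 8.59 degrees, less where a joint would pass 70% of its speed; a pose out of reach is approached as far as the arm can. A call with a number of a shift or a turn outside -1 to 1 is refused whole. A call with a gripper value outside its range is refused whole. The fingers move at their own pace and stop on an object; the grip force is fixed at half the most. Time passes only in rows, so rows that repeat a pose let the fingers close. It gives the time, the measured TCP pose, the force and the opening at its end, in the units of the state.
- bot.read_state(): the state, without advancing time (a new reading comes with each control period).
- eyes.capture(name): name is "scene" or "side" or "wrist"; returns a dict with "image" (400x640x3 uint8, blue, green, red), "mtx" (3x3 intrinsics, pixels), "rvec" (rotation vector, rad) and "tvec" (3), from world to camera coordinates, as OpenCV has them; the wrist camera has in their place "hand_eye" (4x4, takes a point from camera to tool coordinates, whose origin is the TCP and whose axes are the tool frame's). Camera axes: x right, y down, z forward; pixel columns grow to the right and rows downward; lengths in m; the calibration is good to about 2 mm. A picture is of the moment at which its call begins: read the wrist's pose just before it. There is no depth.
- bot.hand_in(): hands the job in, once; it reports no verdict.
Trained networks look in the newest picture that a camera, given by its name, has taken for a name from the list of things; names that differ only in an ending like _2 or _b are one class to them, and where a whole thing is asked for, a point or a joint stands for the part that bears it (a point fixed in the world has none). Each returns a list of dicts, best first, with "conf" (0 to 1); they miss things now and then, are a little off and sometimes report something else, mostly with a low value. They report only what shows in the picture. A call takes as long as a camera call. They do not tell look-alikes from the thing itself.
- models.recognise(camera, thing): "extent" ([left, top, right, bottom] as shares, 0 to 1, of the picture: columns of its width, rows of its height, round what is visible of it).
- models.spot_point(camera, thing): "point" ([column, row] as shares, 0 to 1, of the picture: columns of its width, rows of its height: a listed point, or the origin of a listed thing).
The state is a dict: "time_s": time; "joint_positions": joint angles; "qvel": joint speeds; "tau": joint torques, N m; "position": TCP position; "tcp_rot": TCP orientation; "force": force on the tool from outside, world axes, zero at the start; "moment": the same for the moment, N m; "opening": opening from 0.0 (shut) to 1.0 (fully open).
Only numpy, scipy, OpenCV 4.12 (cv2) and the standard library are available. Lean on these libraries where they do the work, as an engineer would, in place of code of your own. Each camera call takes 0.05 s, during which the arm holds its last target. There are 200 camera calls.

## Task

The blue air-supply box on the engine bench has two valves and one loose cover that hides the one with the red handle. With the fingertips, slide the cover along its guides fully aside to the other end of the box, then push the uncovered red handle clockwise (seen from above) round to its stop, so that the valve is shut. Only push: do not grip the cover or the handles and do not lift or tip the cover; leave the blue handle as it is and the loose parts on the bench where they are.

Things in the scene. Friction and masses are not known exactly. Their poses are not given: they have to be found in the camera images.
- air_box: fixed blue steel box, 190 mm (its x) by 376 mm (its y); origin at the centre of its underside, on the bench. Two open-topped bays centred at y = +87.5 and -87.5 mm, each 150 (x) by 155 mm (y) inside. Rails 90 mm above the bench carry the cover; guide lips (inner faces x = +-87 mm) and end stops (y = +-180 mm) rise to 99 mm. Low pipes stick out up to 75 mm behind (+x), 40 mm in front.
- cover: loose aluminium plate, 170 (x) x 174 (y) x 5 mm, 0.3 to 0.6 kg, lying on the box's rails over the red valve's bay; slides along the box's y (1 to 5 N) as far as the end stop beyond the other bay. Origin: centre of its underside, 90 mm above the bench. A black rib to push stands across its middle: 120 mm along x, 14 mm thick (faces at y = +-7 mm), 5 to 27 mm above the origin.
- red_valve: fixed brass ball valve with the red handle, in either bay of the box (it varies), always the one that the cover hides at the start. Origin at the centre of that bay at bench height; axes parallel to the box's. The handle turns about a vertical axis at x = +45 mm, y = -15 mm in this frame.
- red_handle (a joint): angle of the red handle: 0 = fully open, handle pointing along the bay's -x (towards the robot); grows clockwise seen from above; 1.571 = shut, against its stop, handle pointing along +y. Starts at 0 to 0.4. Stays where it is left; turning it takes about 0.15 N m (some 3 N at the middle of the sleeve).
- red_grip (a point): middle of the handle's red sleeve, 67 mm above the bench, 55 mm from the turning axis. The sleeve is a bar from 25 to 85 mm from the axis, 14 mm wide, 56 to 78 mm above the bench; nothing lies above it once the cover is aside. The brass pipe beneath reaches 46 mm above the bench (54 mm within 20 mm of the axis).
- blue_valve: the other valve, with a blue handle, same make and size, in the other bay, seen at the start and covered in the end; to be left alone. Origin at the centre of its bay at bench height.
- blue_grip (a point): middle of the blue sleeve, 67 mm above the bench; its handle stands at any angle between open and nearly shut
- piston: loose bystander: bare aluminium engine piston standing on its skirt, 76 mm across, 58 mm tall, in front of the box; origin at the centre of its underside
- bearing: loose bystander: steel ball-bearing ring, 52 mm across, 15 mm thick, flat on the bench in front of the box; origin at the centre of its underside
- gear: loose bystander: dark steel gear with a light hub, 65 mm across, 26 mm tall, in front of the box; origin at the centre of its underside
- bearing_carton: loose bystander: orange carton with a black band, 85 x 85 x 35 mm, beside the +y end of the box; origin at the centre of its underside
- wrench: loose bystander: steel spanner lying beside the -y end of the box
- screwdriver: loose bystander: screwdriver lying behind the box, handle towards one end
Mind the look-alikes: they are no part of the job. Of the things like the cover, leave any that is green or pink; of the rest the larger one is meant.

How it is judged (in metres and radians):
On the way, in this order (a step that is already met when the one before it is completed fails the run):
1. the cover lies fully aside over the other bay, the red handle not yet shut (horizontal distance between cover and red_valve above 0.16 m and value of joint red_handle below 1.2 rad), for 0.2 s.
2. the red handle is pushed shut (value of joint red_handle above 1.47 rad), for 0.2 s.
At the end, for the whole second after the job is handed in: the red handle is within 0.1 rad of its shut stop; the cover lies flat and still on its rails, its centre over 160 mm from the middle of the red bay (about 180 mm at the end stop); the blue handle moved under 12 mm; every bystander within 20 mm of its start (value of joint red_handle above 1.47 rad and horizontal distance between cover and red_valve above 0.16 m and z of cover in the frame of air_box between 0.084 and 0.096 m and angle between cover's own z axis and vertical below 0.05 rad and linear speed of cover below 0.02 m/s and distance of blue_grip from where it was at the start of the episode below 0.012 m and distance of each of piston, bearing, gear, bearing_carton, wrench, screwdriver from where it was at the start of the episode below 0.02 m); the robot touches nothing.
It fails at once if the cover is lifted off its rails (10 mm) or tipped up (z of cover in the frame of air_box above 0.1 m or angle between cover's own z axis and vertical above 0.15 rad).
It fails at once if the red handle is pinched: both of its sides pressed at once (contact force between the fingers and red_handle_c2 above 3 N and contact force between the fingers and red_handle_c3 above 3 N).
It fails at once if the cover's rib is pinched: both of its sides pressed at once (contact force between the fingers and cover_c1 above 3 N and contact force between the fingers and cover_c2 above 3 N).
It fails at once if the blue handle is moved (12 mm) (distance of blue_grip from where it was at the start of the episode above 0.012 m).
It fails at once if a bystander is moved (20 mm) or lifted (distance of any of piston, bearing, gear, bearing_carton, wrench, screwdriver from where it was at the start of the episode above 0.02 m).
It also fails if it takes over 48 s, if anything falls off the work surface, if the arm or the gripper's body presses on something with over 40 N, if the wrist force passes 120 N, or if a joint passes its speed limit or range.

## Working session

There is one attempt and no reset: what is moved stays moved. The work goes in short steps, Python scripts to look and compute and a tool call to move; the robot and the scene stay as the last step left them, time stands still between calls to the robot, and variables do not carry over. Pictures are saved under pics/ and viewed, about 8 in all and at most 12, crops included, and the job is handed in when it is done.

Besides the shell and the picture viewer there is one more tool, called after "Request:" as name(argument=value, ...) on one line, values as JSON. arm_command: Moves the arm, as the interface text tells. Shift numbers are shares of 0.08 m and turn numbers shares of 60 degrees, none past 1 either way. Its arguments: {"type":"object","properties":{"translation":{"type":"array"},"rotation":{"type":"array"},"grip":{"type":"array"}},"required":["translation","rotation","grip"]}

```bash
mkdir -p pics; cat > h.py <<'E'
import numpy as np,cv2
from rig import bot,eyes,models
def cam(c):
    R=cv2.Rodrigues(np.array(c["rvec"],float))[0]; return R,np.array(c["tvec"],float).reshape(3),np.array(c["mtx"],float)
def ray(c,px,z):
    R,t,K=cam(c); d=R.T@np.linalg.inv(K)@[px[0],px[1],1]; o=-R.T@t
    return o+d*(z-o[2])/d[2]
def proj(c,p):
    R,t,K=cam(c); return cv2.projectPoints(np.array(p,float).reshape(-1,3),R,t,K,None)[0].reshape(-1,2)
E
python3 - <<'E'
from h import *
H={"air_box":0,"cover":.09,"red_valve":0,"blue_valve":0,"red_grip":.067,"blue_grip":.067,"piston":0,"bearing":0,"gear":0,"bearing_carton":0,"wrench":0}
for n in("scene","side"):
    c=eyes.capture(n); cv2.imwrite(f"pics/{n}0.png",c["image"])
    print(n)
    for k,z in H.items():
        for r in models.spot_point(n,k)[:3]:
            p=np.array(r["point"])*[640,400]; print(k,round(r["conf"],2),p.round(),ray(c,p,z).round(3))
print(bot.read_state())
E
```

```text
scene
air_box 0.79 [313. 236.] [0.548 0.078 0.   ]
air_box 0.46 [361. 279.] [0.759 0.109 0.   ]
cover 0.93 [161. 223.] [ 0.379 -0.31   0.09 ]
cover 0.88 [430. 238.] [0.792 0.3   0.09 ]
cover 0.84 [365. 150.] [0.359 0.379 0.09 ]
blue_valve 0.57 [285. 243.] [ 0.536 -0.009  0.   ]
blue_grip 0.68 [290. 227.] [0.545 0.005 0.067]
piston 0.58 [330. 187.] [0.371 0.241 0.   ]
gear 0.63 [237. 221.] [ 0.378 -0.091  0.   ]
bearing_carton 0.81 [395. 205.] [0.553 0.37  0.   ]
wrench 0.67 [228. 270.] [ 0.552 -0.193  0.   ]
side
air_box 0.6 [340. 217.] [0.541 0.078 0.   ]
cover 0.94 [201. 186.] [0.214 0.319 0.09 ]
cover 0.89 [342. 330.] [ 0.234 -0.351  0.09 ]
cover 0.73 [325. 178.] [0.546 0.165 0.09 ]
blue_valve 0.81 [352. 228.] [0.538 0.014 0.   ]
blue_grip 0.61 [350. 207.] [0.536 0.026 0.067]
piston 0.64 [270. 207.] [0.392 0.237 0.   ]
bearing 0.73 [300. 238.] [0.386 0.057 0.   ]
gear 0.74 [322. 268.] [ 0.365 -0.084  0.   ]
bearing_carton 0.74 [292. 173.] [0.554 0.375 0.   ]
wrench 0.83 [404. 264.] [ 0.555 -0.189  0.   ]
wrench 0.25 [385. 190.] [0.752 0.122 0.   ]
{'time_s': 1.2, 'joint_positions': array([-1.02282152e+01,  3.02219411e+01,  8.20852060e+01,  4.19801828e-04,
        6.76903539e+01, -1.02287914e+01]), 'qvel': array([ 0.02827366,  0.02944007, -0.08250579,  0.00973576,  0.03857795,
       -0.03715109]), 'tau': array([ 8.66153732e-04, -4.40020287e+01, -1.76984918e+01,  6.36189245e-02,
        5.05079306e-02, -8.42731367e-06]), 'position': array([6.24995856e-01, 2.21444431e-05, 2.44579070e-01]), 'tcp_rot': array([[ 7.27663604e-06,  4.41252439e-05,  9.99999999e-01],
       [-1.00000000e+00, -1.07388501e-06,  7.27668344e-06],
       [ 1.07420609e-06, -9.99999999e-01,  4.41252360e-05]]), 'force': array([ 0.22135824, -0.36096285,  0.59533029]), 'moment': array([ 0.06524943, -0.01253339, -0.05859269]), 'opening': 1.005070727047933}
```

View pics/scene0.png

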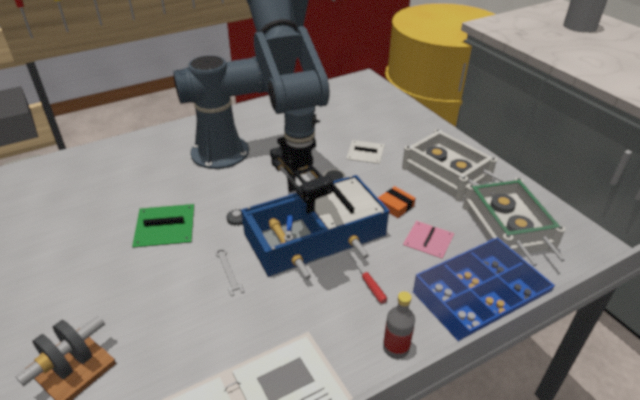

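View pics/side0.png

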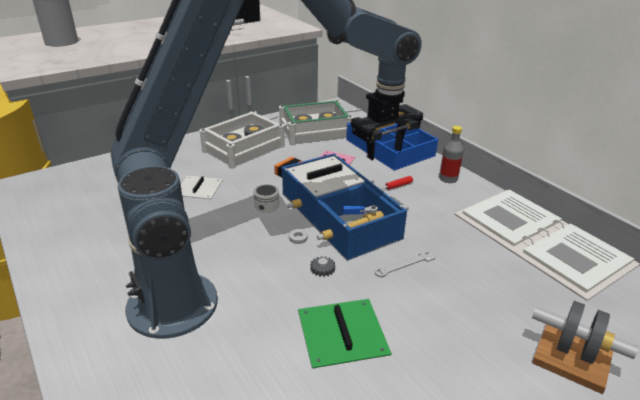

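Scene view: the things like the cover are the aluminium plate on the blue box (345,200), the green plate (163,224), the small white plate (365,150) and the pink plate (430,238). I choose the plate on the blue box, which lies over its +y bay. Next, a close crop and a wrist view.

```bash
python3 - <<'E'
from h import *
c=eyes.capture("side"); w=eyes.capture("wrist")
a=cv2.resize(c["image"][140:260,260:420],(800,600),interpolation=cv2.INTER_CUBIC)
cv2.imwrite("pics/side1.png",a); cv2.imwrite("pics/w1.png",w["image"])
print(np.array(w["hand_eye"]).round(3),w["mtx"])
E
```

```text
[[-0.     0.959  0.284 -0.079]
 [ 0.001 -0.284  0.959 -0.14 ]
 [ 1.     0.    -0.001 -0.001]
 [ 0.     0.     0.     1.   ]] [[346.48864984   0.         320.72340251]
 [  0.         346.48864984 197.26646576]
 [  0.           0.           1.        ]]
```

View pics/side1.png

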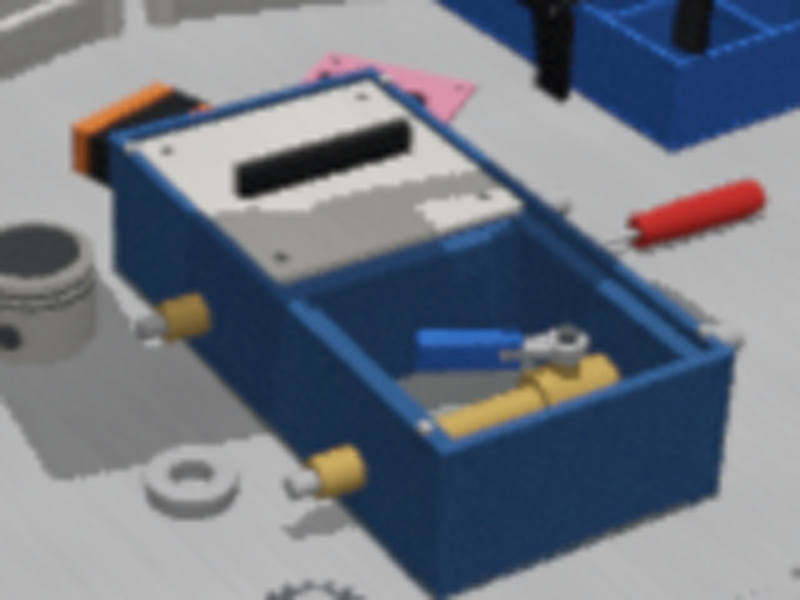

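View pics/w1.png

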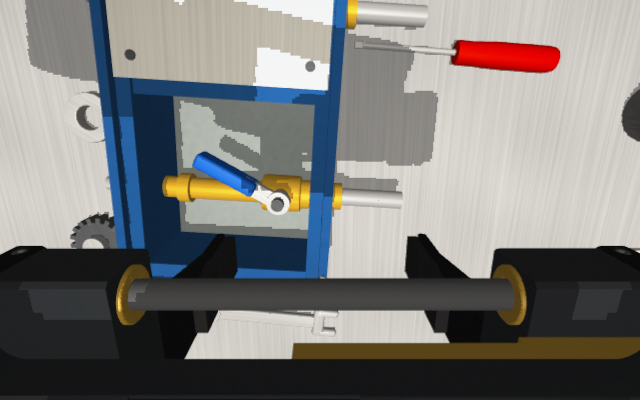

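Side crop: aluminium cover with black rib over the +y bay; blue handle exposed in the -y bay, and the box corners are clear at crop (112,137), (375,72), (735,350), (440,455). In the wrist view the cover's near edge is at row ~85 and the box is turned slightly.

```bash
python3 - <<'E'
from h import *
from scipy.optimize import least_squares
c=eyes.capture("side")
X=.095;Y=.188
L=np.array([[-X,Y],[X,Y],[X,-Y],[-X,-Y]])
P=np.array([[112,137],[375,72],[735,350],[440,455]])/5+[260,140]
for z in(.099,):
    W=np.array([ray(c,p,z) for p in P]); print(W.round(3), np.linalg.norm(W-np.roll(W,-1,0),axis=1))
def T(v,l): C,S=np.cos(v[2]),np.sin(v[2]); return l@np.array([[C,S],[-S,C]])+v[:2]
f=lambda v:(proj(c,np.c_[T(v,L),np.full(4,.099)])-P).ravel()
r=least_squares(f,[.545,.08,0]);print(r.x,np.degrees(r.x[2]),r.fun.round(1))
v=r.x
for n,l in dict(cov=[0,.087],ribPushed=[0,.1],redaxis=[.045,.0725],blueaxis=[.045,-.1025]).items(): print(n,T(v,np.array([l])).round(3))
# cover corner check z .095
for q in([285,283],[523,207]): print(ray(c,np.array(q)/5+[260,140],.095).round(3))
q=[[238,170],[410,128]]
for a in q: print(ray(c,np.array(a)/5+[260,140],.117).round(3))
# wrist check
w=eyes.capture("wrist");s=bot.read_state();R=s["tcp_rot"];p=s["position"];H=np.array(w["hand_eye"]);K=np.array(w["mtx"])
Rc=R@H[:3,:3];o=R@H[:3,3]+p
def wr(px,z):
    d=Rc@np.linalg.inv(K)@[px[0],px[1],1];return (o+d*(z-o[2])/d[2]).round(3)
print("wrist cover edge",wr([106,77],.095),wr([330,90],.095),"box back edge",wr([345,0],.099),wr([327,272],.099),"front",wr([92,0],.099),wr([118,245],.099), "blue axis",wr([277,203],.075),"grip",wr([224,172],.067))
E
```

```text
[[ 0.461  0.274  0.099]
 [ 0.646  0.257  0.099]
 [ 0.627 -0.107  0.099]
 [ 0.436 -0.096  0.099]] [0.18556737 0.36414997 0.19128178 0.37127176]
[ 0.54322327  0.08360787 -0.06808991] -3.9012643797170616 [-0.5 -0.5 -0.1 -1.4  0.4  0.9  0.1  0.3]
cov [[0.549 0.17 ]]
ribPushed [[0.55  0.183]]
redaxis [[0.593 0.153]]
blueaxis [[ 0.581 -0.022]]
[0.462 0.085 0.095]
[0.627 0.078 0.095]
[0.488 0.174 0.117]
[0.602 0.16  0.117]
wrist cover edge [0.454 0.092 0.095] [0.631 0.082 0.095] box back edge [0.642 0.145 0.099] [ 0.63  -0.078  0.099] front [0.456 0.145 0.099] [ 0.442 -0.051  0.099] blue axis [ 0.583 -0.019  0.075] grip [0.533 0.009 0.067]
```

Request:
arm_command(translation=[[-0.4,0,-0.4],[-0.8,0,-0.8],[-1,0,-0.92],[-1,0,-0.92]], rotation=[[0,0.065,0],[0,0.065,0],[0,0.065,0],[0,0.065,0]], grip=[1,1,1,1])

```text
time_s: 1.8
position: [0.5498, 0.0821, 0.2448]
tcp_rot: [[-0.065, -0.001, 0.998], [-0.998, 0.0, -0.065], [-0.0, -1.0, -0.001]]
force: [0.2, -0.3, -0.5]
opening: 0.722
```

Request:
arm_command(translation=[[-0.5,0,0],[-1,0,0],[-1,0,0]], rotation=[[0,0,0],[0,0,0],[0,0,0]], grip=[1,1,1])

```text
time_s: 2.1
position: [0.5588, 0.163, 0.245]
tcp_rot: [[-0.064, 0.003, 0.998], [-0.998, 0.002, -0.064], [-0.002, -1.0, 0.003]]
force: [0.4, -0.5, 0.4]
opening: 0.446
```

```bash
cat >> h.py <<'E'
V=np.array([.5432,.0836,-.0681])
def box(p):
    C,S=np.cos(V[2]),np.sin(V[2]);d=np.array(p[:2])-V[:2];return np.array([C*d[0]+S*d[1],-S*d[0]+C*d[1],p[2]])
def wcap():
    s=bot.read_state();w=eyes.capture("wrist");H=np.array(w["hand_eye"]);K=np.array(w["mtx"])
    Rc=s["tcp_rot"]@H[:3,:3];o=s["tcp_rot"]@H[:3,3]+s["position"]
    def f(px,z):
        d=Rc@np.linalg.inv(K)@[px[0],px[1],1];return o+d*(z-o[2])/d[2]
    return s,w["image"],f
E
python3 - <<'E'
from h import *
s,i,f=wcap();cv2.imwrite("pics/w2.png",i)
print(s["time_s"],s["position"],box(s["position"]),s["tcp_rot"].round(3),s["opening"])
for r in models.spot_point("wrist","cover"): 
    p=np.array(r["point"])*[640,400];print(r["conf"],p,box(f(p,.09)))
E
```

```text
2.1 [0.55875833 0.16300684 0.2449687 ] [0.01011884 0.08028149 0.2449687 ] [[-0.064  0.003  0.998]
 [-0.998  0.002 -0.064]
 [-0.002 -1.     0.003]] 0.4462670091221411
0.65 [309.632 178.   ] [-0.00010628  0.08921093  0.09      ]
```

View pics/w2.png

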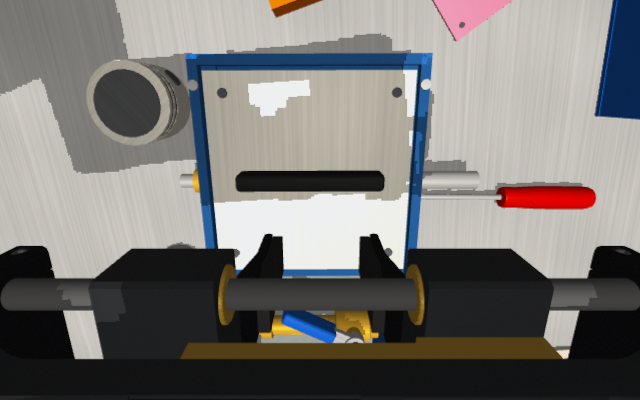

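Wrist view: the cover's rib runs at (235–385, 171–190), square to the tool; cover centre measured at box y ≈ 0.089, matching the side-camera fit. I'll go beyond the rib's +y side and down.

Request:
arm_command(translation=[[-0.47,0,-0.12],[-0.47,0,-0.12],[-0.47,0.5,-0.12],[-0.47,0.9,-0.12],[-0.47,0.9,-0.12]], rotation=[[0,0,0],[0,0,0],[0,0,0],[0,0,0],[0,0,0]], grip=[1,1,1,1,1])

```text
time_s: 2.7
position: [0.5473, 0.1957, 0.1686]
tcp_rot: [[-0.069, -0.009, 0.998], [-0.998, -0.002, -0.07], [0.003, -1.0, -0.009]]
force: [-1.1, 0.0, -0.2]
opening: 0.01
```

```bash
python3 - <<'E'
from h import *
s,i,f=wcap();cv2.imwrite("pics/w3.png",i)
print(s["time_s"],s["position"],box(s["position"]),s["tcp_rot"].round(3),s["opening"],bot.tip_extent)
E
```

```text
2.7 [0.54732065 0.19565174 0.16855031] [-0.00351373  0.11207241  0.16855031] [[-0.069 -0.009  0.998]
 [-0.998 -0.002 -0.07 ]
 [ 0.003 -1.    -0.009]] 0.010169592665270902 0.022
```

View pics/w3.png

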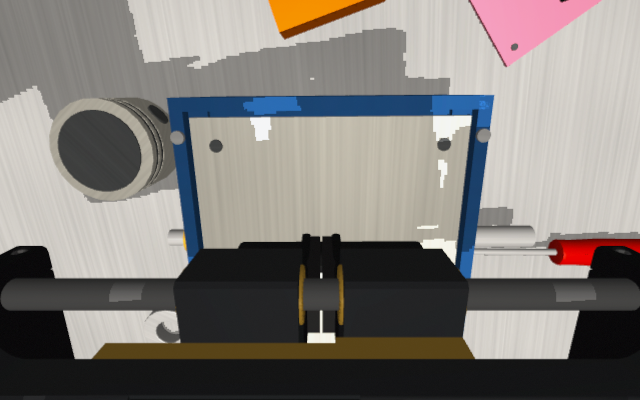

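The fingers are shut, and the rib (240–420, row ~243) lies just on the near side of them. I'll let the arm settle and check the clearance.

Request:
arm_command(translation=[[-0.06,0,0],[-0.06,0,0],[-0.06,0,0]], rotation=[[0,0,0],[0,0,0],[0,0,0]], grip=[1,1,1])

```text
time_s: 3.05
position: [0.5514, 0.2029, 0.1743]
tcp_rot: [[-0.068, 0.004, 0.998], [-0.998, 0.0, -0.068], [-0.001, -1.0, 0.004]]
force: [-0.2, -0.8, 0.0]
opening: 0.009
```

```bash
python3 - <<'E'
from h import *
s,i,f=wcap()
print(s["position"],box(s["position"]),s["tcp_rot"].round(3))
g=cv2.cvtColor(i,cv2.COLOR_BGR2GRAY)
for u in(260,280,390,405):
    col=g[200:270,u].astype(int); r=200+np.argmin(np.diff(col)); print(u,r,col.min(),box(f([u,r+.5],.117)).round(4))
E
```

```text
[0.55135392 0.20291209 0.17429009] [1.61446540e-05 1.19590391e-01 1.74290090e-01] [[-0.068  0.004  0.998]
 [-0.998  0.    -0.068]
 [-0.001 -1.     0.004]]
260 248 20 [-0.0385  0.1065  0.117 ]
280 248 19 [-0.026   0.1065  0.117 ]
390 247 19 [0.0423 0.1071 0.117 ]
405 247 18 [0.0517 0.1071 0.117 ]
```

That edge is the gripper body (the rib is now hidden behind it). With the rib face at ≈0.096 and the finger face at ≈0.110 there is room; I add 5 mm and descend.

Request:
arm_command(translation=[[-0.06,0,0],[-0.06,0.3,0],[-0.06,0.5,0],[-0.06,0.63,0],[-0.06,0.63,0]], rotation=[[0,0,0],[0,0,0],[0,0,0],[0,0,0],[0,0,0]], grip=[1,1,1,1,1])

```text
time_s: 3.6
position: [0.5496, 0.2077, 0.121]
tcp_rot: [[-0.068, -0.003, 0.998], [-0.998, -0.0, -0.068], [0.001, -1.0, -0.003]]
force: [-0.6, 0.6, -0.3]
opening: 0.004
```

Request:
arm_command(translation=[[0,0,0],[0,0,0]], rotation=[[0,0,0],[0,0,0]], grip=[1,1])

```text
time_s: 3.8
position: [0.5512, 0.2078, 0.123]
tcp_rot: [[-0.068, 0.002, 0.998], [-0.998, 0.0, -0.068], [-0.0, -1.0, 0.002]]
force: [-0.6, 0.6, -0.6]
opening: 0.007
```

Request:
arm_command(translation=[[0.1,0,0],[0.2,0,0],[0.3,0,0],[0.45,0,0],[0.6,0,0]], rotation=[[0,0,0],[0,0,0],[0,0,0],[0,0,0],[0,0,0]], grip=[1,1,1,1,1])

```text
time_s: 4.3
position: [0.5477, 0.1592, 0.1227]
tcp_rot: [[-0.068, 0.002, 0.998], [-0.998, 0.001, -0.068], [-0.001, -1.0, 0.002]]
force: [0.7, 4.6, 3.8]
opening: 0.007
```

Request:
arm_command(translation=[[0.15,0,0],[0.3,0,0],[0.45,0,0],[0.6,0,0],[0.75,0,0]], rotation=[[0,0,0],[0,0,0],[0,0,0],[0,0,0],[0,0,0]], grip=[1,1,1,1,1])

```text
time_s: 4.8
position: [0.5428, 0.0988, 0.1221]
tcp_rot: [[-0.068, -0.0, 0.998], [-0.998, 0.0, -0.068], [-0.0, -1.0, -0.0]]
force: [0.4, 2.8, 3.1]
opening: 0.006
```

Request:
arm_command(translation=[[0.15,0,0],[0.3,0,0],[0.45,0,0],[0.6,0,0],[0.7,0,0]], rotation=[[0,0,0],[0,0,0],[0,0,0],[0,0,0],[0,0,0]], grip=[1,1,1,1,1])

```text
time_s: 5.3
position: [0.5392, 0.0427, 0.1221]
tcp_rot: [[-0.069, -0.0, 0.998], [-0.998, -0.0, -0.069], [0.0, -1.0, -0.0]]
force: [0.6, 4.3, 2.7]
opening: 0.007
```

Request:
arm_command(translation=[[0.1,0,0],[0.2,0,0],[0.3,0,0],[0.36,0,0],[0.36,0,0]], rotation=[[0,0,0],[0,0,0],[0,0,0],[0,0,0],[0,0,0]], grip=[1,1,1,1,1])

```text
time_s: 5.8
position: [0.537, 0.0141, 0.122]
tcp_rot: [[-0.068, -0.001, 0.998], [-0.998, -0.001, -0.068], [0.001, -1.0, -0.001]]
force: [0.8, -0.5, -0.7]
opening: 0.008
```

```bash
python3 - <<'E'
from h import *
s,i,f=wcap();cv2.imwrite("pics/w4.png",i)
print(s["time_s"],s["position"],box(s["position"]),s["tcp_rot"].round(3),s["force"])
for n in("red_grip","red_valve","cover"):
  for r in models.spot_point("wrist",n):
    p=np.array(r["point"])*[640,400];print(n,r["conf"],p,box(f(p,dict(red_grip=.067,red_valve=0,cover=.09)[n])))
E
```

```text
5.8 [0.53704075 0.01412375 0.12195435] [-0.0014173  -0.06973433  0.12195435] [[-0.068 -0.001  0.998]
 [-0.998 -0.001 -0.068]
 [ 0.001 -1.    -0.001]] [ 0.78983916 -0.46708957 -0.68659106]
cover 0.5 [114.816 160.   ] [-0.10585476 -0.02269302  0.09      ]
```

View pics/w4.png

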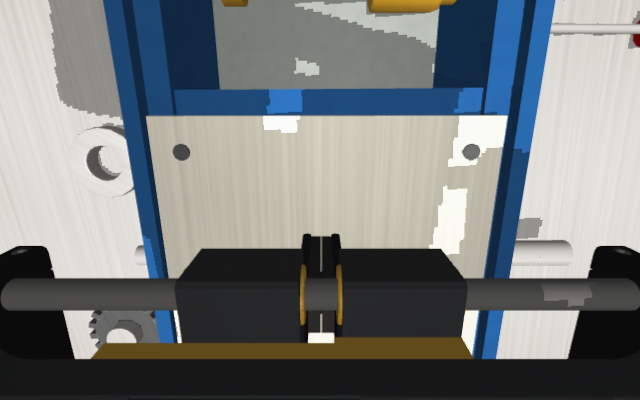

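The cover is flat with its trailing edge at row 115, and the red bay is open. I'll push gently the last few mm, then back off, rise and look at the handle.

Request:
arm_command(translation=[[0.03,0,0],[0.06,0,0],[0.08,0,0],[0.1,0,0],[0.1,0,0]], rotation=[[0,0,0],[0,0,0],[0,0,0],[0,0,0],[0,0,0]], grip=[1,1,1,1,1])

```text
time_s: 6.5
position: [0.5363, 0.01, 0.122]
tcp_rot: [[-0.07, -0.001, 0.998], [-0.998, 0.005, -0.07], [-0.005, -1.0, -0.001]]
force: [1.8, 10.9, 0.2]
opening: 0.003
```

Request:
arm_command(translation=[[-0.1,0,0],[-0.25,0,0],[-0.25,-0.4,0],[-0.25,-0.9,0],[-0.25,-0.9,0]], rotation=[[0,0,0],[0,0,0],[0,0,0],[0,0,0],[0,0,0]], grip=[1,1,1,1,1])

```text
time_s: 7.0
position: [0.5418, 0.0271, 0.1989]
tcp_rot: [[-0.067, 0.011, 0.998], [-0.998, -0.002, -0.067], [0.002, -1.0, 0.011]]
force: [1.5, 0.5, 0.6]
opening: 0.007
```

Request:
arm_command(translation=[[-0.3,0,0],[-0.5,0,0],[-0.5,0,0],[-0.5,0,0]], rotation=[[0,0,0],[0,0,0],[0,0,0],[0,0,0]], grip=[1,1,1,1])

```text
time_s: 7.4
position: [0.5406, 0.0671, 0.1938]
tcp_rot: [[-0.067, -0.001, 0.998], [-0.998, -0.001, -0.067], [0.001, -1.0, -0.001]]
force: [-0.3, -0.5, 0.4]
opening: 0.005
```

```bash
python3 - <<'E'
from h import *
s,i,f=wcap();cv2.imwrite("pics/w5.png",i)
print(s["time_s"],s["position"],box(s["position"]),s["tcp_rot"].round(3),s["force"])
m=cv2.inRange(cv2.cvtColor(i,cv2.COLOR_BGR2HSV),(0,150,60),(8,255,255))|cv2.inRange(cv2.cvtColor(i,cv2.COLOR_BGR2HSV),(172,150,60),(180,255,255))
n,l,st,ce=cv2.connectedComponentsWithStats(m)
for k in range(1,n):
    if st[k][4]>80: print(st[k],ce[k],box(f(ce[k],.075)))
for r in models.spot_point("wrist","red_grip"):
    p=np.array(r["point"])*[640,400];print(r["conf"],p,box(f(p,.067)))
E
```

```text
7.4 [0.54062428 0.06713818 0.19376346] [-0.00144957 -0.01659894  0.19376346] [[-0.067 -0.001  0.998]
 [-0.998 -0.001 -0.067]
 [ 0.001 -1.    -0.001]] [-0.29462943 -0.50046019  0.39215565]
[ 273   27   85   47 1908] [314.19287212  50.26939203] [-0.00718002  0.09131632  0.075     ]
[ 552   95   88   28 2258] [598.71567759 108.58325952] [0.19861109 0.05250746 0.075     ]
0.83 [314.816  49.2  ] [-0.00688369  0.0929242   0.067     ]
```

View pics/w5.png

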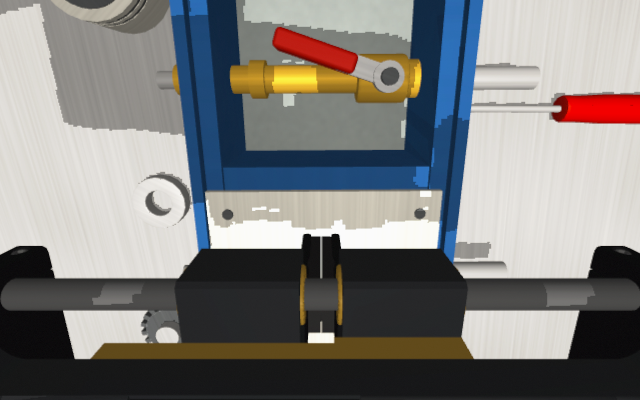

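The cover reached its stop (push force rose to 11 N). Red handle: sleeve centre at (314,50), i.e. box (-7,92) mm, so the angle is about 0.36 rad. I go above its -y side, then check and descend.

Request:
arm_command(translation=[[-0.4,0,-0.1],[-0.8,0,-0.2],[-0.99,0,-0.2],[-0.99,0.2,-0.2],[-0.99,0.2,-0.2]], rotation=[[0,0,0],[0,0,0],[0,0,0],[0,0,0],[0,0,0]], grip=[1,1,1,1,1])

```text
time_s: 8.0
position: [0.5295, 0.1469, 0.1767]
tcp_rot: [[-0.067, -0.003, 0.998], [-0.998, -0.001, -0.067], [0.001, -1.0, -0.003]]
force: [-0.8, -0.5, 0.1]
opening: 0.002
```

Request:
arm_command(translation=[[0,0,0],[0,0,0]], rotation=[[0,0,0],[0,0,0]], grip=[1,1])

```text
time_s: 8.2
position: [0.5309, 0.1465, 0.1785]
tcp_rot: [[-0.069, 0.001, 0.998], [-0.998, -0.0, -0.069], [0.0, -1.0, 0.001]]
force: [-0.3, 0.6, 0.0]
opening: 0.005
```

```bash
python3 - <<'E'
from h import *
s,i,f=wcap();c=eyes.capture("side");a=cv2.resize(c["image"][130:250,260:420],(800,600),interpolation=cv2.INTER_CUBIC)
cv2.imwrite("pics/s6.png",a)
print(s["time_s"],s["position"],box(s["position"]),s["tcp_rot"].round(3))
E
```

```text
8.2 [0.53087654 0.14648646 0.17851321] [-0.01657415  0.06190212  0.17851321] [[-0.069  0.001  0.998]
 [-0.998 -0.    -0.069]
 [ 0.    -1.     0.001]]
```

View pics/s6.png

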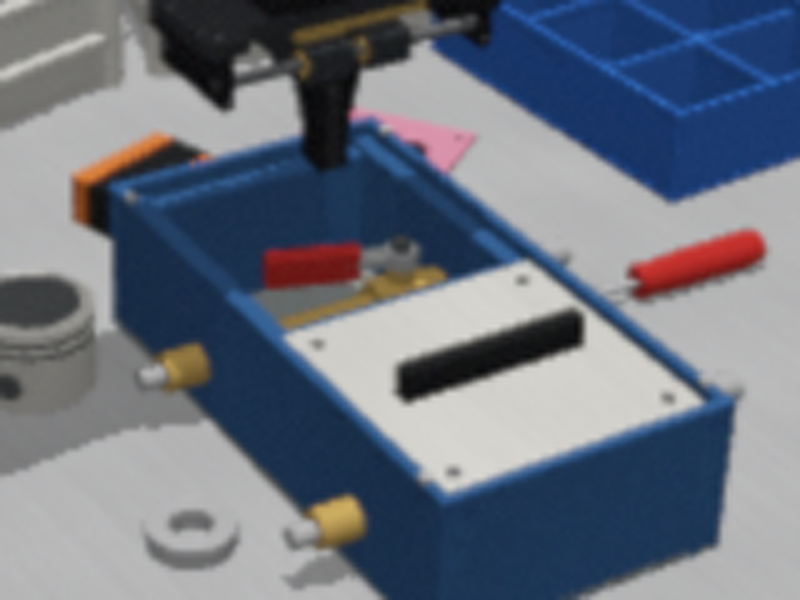

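Side crop: the cover lies flat at the -y end stop, with the red handle (310,265) uncovered and the fingers above the bay. Descending behind the handle.

Request:
arm_command(translation=[[0,0.3,0],[0,0.6,0],[0,0.9,0],[0,0.9,0]], rotation=[[0,0,0],[0,0,0],[0,0,0],[0,0,0]], grip=[1,1,1,1])

```text
time_s: 8.7
position: [0.5284, 0.1467, 0.1039]
tcp_rot: [[-0.069, -0.006, 0.998], [-0.998, -0.0, -0.069], [0.001, -1.0, -0.006]]
force: [-0.5, 0.3, 1.3]
opening: 0.002
```

Request:
arm_command(translation=[[0,0.14,0],[0,0.27,0],[0,0.27,0],[0,0.27,0]], rotation=[[0,0,0],[0,0,0],[0,0,0],[0,0,0]], grip=[1,1,1,1])

```text
time_s: 9.1
position: [0.5305, 0.1472, 0.0848]
tcp_rot: [[-0.068, 0.0, 0.998], [-0.998, 0.0, -0.068], [-0.0, -1.0, 0.0]]
force: [-0.3, 0.6, -0.4]
opening: 0.004
```

Request:
arm_command(translation=[[-0.1,0,0.03],[-0.2,0,0.05],[-0.29,0,0.06],[-0.37,0,0.07],[-0.37,0,0.07]], rotation=[[0,0,0],[0,0,0],[0,0,0],[0,0,0],[0,0,0]], grip=[1,1,1,1,1])

```text
time_s: 9.6
position: [0.538, 0.1776, 0.0847]
tcp_rot: [[-0.067, 0.0, 0.998], [-0.998, 0.001, -0.067], [-0.001, -1.0, 0.0]]
force: [-0.3, -0.4, -0.6]
opening: 0.003
```

Request:
arm_command(translation=[[-0.1,0,0.05],[-0.18,0,0.1],[-0.26,0,0.17],[-0.34,0,0.26],[-0.34,0,0.26]], rotation=[[0,0,0],[0,0,0],[0,0,0],[0,0,0],[0,0,0]], grip=[1,1,1,1,1])

```text
time_s: 10.1
position: [0.5618, 0.2035, 0.0844]
tcp_rot: [[-0.068, 0.002, 0.998], [-0.998, 0.002, -0.068], [-0.002, -1.0, 0.002]]
force: [-0.3, 0.2, -0.2]
opening: 0.005
```

Request:
arm_command(translation=[[-0.05,0,0.08],[-0.08,0,0.14],[-0.1,0,0.2],[-0.1,0,0.25],[-0.1,0,0.25]], rotation=[[0,0,0],[0,0,0],[0,0,0],[0,0,0],[0,0,0]], grip=[1,1,1,1,1])

```text
time_s: 10.6
position: [0.5819, 0.2093, 0.0845]
tcp_rot: [[-0.069, 0.001, 0.998], [-0.998, 0.001, -0.069], [-0.001, -1.0, 0.001]]
force: [-1.0, 0.6, -0.6]
opening: 0.007
```

```bash
python3 - <<'E'
from h import *
s,i,f=wcap();cv2.imwrite("pics/w7.png",i)
print(s["time_s"],box(s["position"]),s["force"])
E
```

```text
10.6 [0.03008537 0.12805886 0.08451577] [-1.03278553  0.55550686 -0.64243405]
```

Request:
arm_command(translation=[[0,0,0.03],[0,0,0.06]], rotation=[[0,0,0],[0,0,0]], grip=[1,1])

```text
time_s: 10.85
position: [0.5823, 0.2091, 0.0847]
tcp_rot: [[-0.068, -0.008, 0.998], [-0.998, 0.001, -0.068], [-0.0, -1.0, -0.008]]
force: [-11.3, 3.5, 9.0]
opening: 0.008
```

View pics/w7.png

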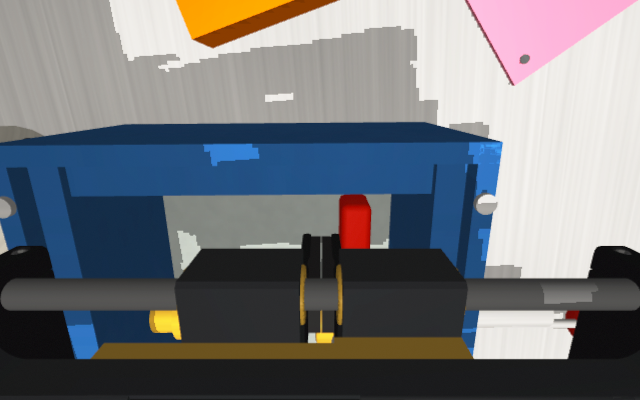

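The handle points along +y (355, 195–248), and pushing further met the stop (11 N). Holding, then backing off and rising.

Request:
arm_command(translation=[[0,0,0.02],[0,0,0.02],[0,0,0.02]], rotation=[[0,0,0],[0,0,0],[0,0,0]], grip=[1,1,1])

```text
time_s: 11.15
position: [0.5823, 0.2091, 0.0847]
tcp_rot: [[-0.068, -0.011, 0.998], [-0.998, 0.0, -0.068], [0.0, -1.0, -0.011]]
force: [-10.6, 2.6, 7.7]
opening: 0.005
```

Request:
arm_command(translation=[[0,0,-0.2],[0,0,-0.35],[0,-0.4,-0.35],[0,-0.9,-0.35],[0,-0.9,-0.35]], rotation=[[0,0,0],[0,0,0],[0,0,0],[0,0,0],[0,0,0]], grip=[1,1,1,1,1])

```text
time_s: 11.65
position: [0.564, 0.211, 0.1622]
tcp_rot: [[-0.068, 0.014, 0.998], [-0.998, 0.002, -0.068], [-0.003, -1.0, 0.014]]
force: [1.1, -0.7, 1.5]
opening: 0.003
```

Request:
arm_command(translation=[[0.5,-0.5,0],[1,-0.8,0],[1,-0.8,0],[1,-0.8,0]], rotation=[[0,0,0],[0,0,0],[0,0,0],[0,0,0]], grip=[1,1,1,1])

```text
time_s: 12.05
position: [0.5548, 0.1294, 0.2213]
tcp_rot: [[-0.071, 0.003, 0.997], [-0.998, 0.0, -0.071], [-0.001, -1.0, 0.003]]
force: [-0.7, 0.3, -0.0]
opening: 0.006
```

```bash
python3 - <<'E'
from h import *
s,i,f=wcap();cv2.imwrite("pics/w8.png",i)
h=cv2.cvtColor(i,cv2.COLOR_BGR2HSV)
m=cv2.inRange(h,(0,150,60),(8,255,255))|cv2.inRange(h,(172,150,60),(180,255,255))
n,l,st,ce=cv2.connectedComponentsWithStats(m)
print(s["time_s"],box(s["position"]),s["force"])
for k in range(1,n):
    if st[k][4]>80:
        q=np.argwhere(l==k)[:,::-1].astype(np.float32);vx,vy,_,_=cv2.fitLine(q,2,0,.01,.01).ravel()
        a=box(f(ce[k],.078));b=box(f(ce[k]+20*np.array([vx,vy]),.078));print(st[k],a.round(3),(b-a).round(4))
E
```

```text
12.05 [0.00847721 0.04647584 0.22130058] [-0.67289919  0.3097543  -0.02395934]
[ 358   48   20   79 1456] [0.044 0.131 0.078] [-0.0001  0.0146  0.    ]
[ 514  158  110   25 2469] [0.216 0.064 0.078] [ 0.0167 -0.      0.    ]
```

View pics/w8.png

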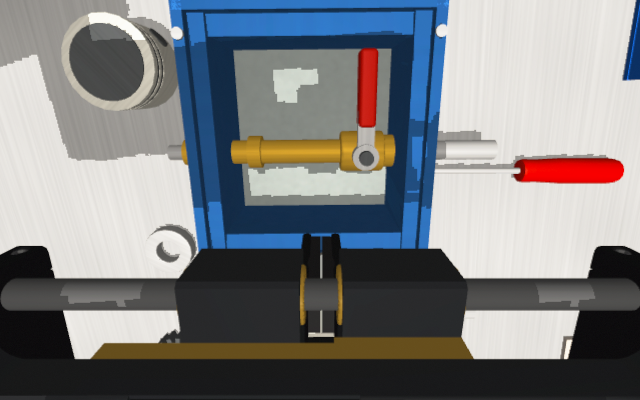

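The red handle now points along +y (sleeve at x 358–378, rows 48–127; measured within 0.01 rad of shut). The arm is clear, so I hand in.

```bash
python3 - <<'E'
from h import *
print(bot.hand_in())
E
```

```text
the job is handed in; nothing more can be done
None
```

The cover is slid fully aside over the blue valve's bay, the red valve is pushed shut, and the job is handed in. The arm was clear of everything by 12 s of the 48 s allowed.

- **Cover:** I pushed it by its rib with closed fingertips until it met the end stop, where the push force rose to about 11 N. The side picture taken before I turned the handle shows it flat at that end.
- **Red handle:** it started at about 0.36 rad. I pushed it clockwise to its stop, with about 11 N on contact. The last wrist picture shows it pointing along the box's +y, within about 0.01 rad of shut.
- **Final state:** the force reading was near zero.
- **Not checked:** I did not measure the blue handle (now under the cover) or the loose parts after the job. The fingers never went near them. The piston, bearing and screwdriver look undisturbed in the last picture; the gear, carton and wrench were not clearly in view.
- **Disagreement:** the handle met its stop a few mm later than I had reckoned, because the closed fingertips are narrower than I assumed. I pushed on until the stop force showed.

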